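# Light-source tray: line up the lid's quarter-turn fastener and hold the lid home

## Task

Pull the lamp tray of the cream fluorescence light source out by its bar handle until it meets its stop. On the tray, turn the black quarter-turn fastener either way until the white slot along its wing lines up with the two red marks on the lid, then push the sprung lid down until it is fully home on its frame and finish while still holding it pressed there with the fingers, so that I can put the corner screws in. Leave the flasks, the bottle, the dish of screws, the black rack and the screwdriver where they are.

Things in the scene. Friction and masses are not known exactly. Their poses are not given: they have to be found in the camera images.
- unit: cream fluorescence light source, a fixed box 250 mm wide, 280 deep, 150 tall, the lamp tray in its front. Origin on the bench under the centre of the front face; x points into the box, y to the left seen by someone facing its front, z up. Place and yaw vary
- tray (a joint): how far the lamp tray is out, in m: 0 shut, 0.170 at its stop; it slides along the unit's -x and needs about 6 N. The tray front is 12 mm thick, 214 mm wide and reaches from 56 to 146 mm above the bench
- tray_handle (a point): middle of the tray's dark steel bar handle, 120 mm above the bench: round bar 12 mm thick along y, its middle 40 mm in front of the tray front's face (34 mm free behind the bar), 98 mm free between its two posts. Shut, it lies 52 mm in front of the unit's front face. Moves with the tray; axes as the unit's
- fastener (a joint): angle of the quarter-turn fastener in rad, counter-clockwise from above; its slot lines up with the marks at 0 and equally at 3.14 (half a turn on); stops at -0.4 and 3.54. It turns with about 0.05 N m and stays where it is left
- fastener_grip (a point): centre of the fastener's black wing, on its axis, 12 mm above the lid's top. Wing 34 mm long (its own x, along the slot), 10 mm thick, top 19 mm above the lid, on a round foot 32 mm wide, 5 mm high. Tray fully out: 95 mm in front of the unit's front face, 75 mm behind the tray front, which stands 34 mm higher than the flush lid; the hinge is 90 mm behind the axis
- lid_marks (a point): point of the lid's top face on the fastener's axis; x runs along the line of the two red marks (each 18 x 4 mm, before and behind the fastener), z square to the lid. The lid is a blue-grey plate 153 mm along x, 164 wide, hinged along its rear edge 90 mm behind this point. At rest it is sprung up by 0.085 rad: 8 mm proud here, 13 at its front edge. Flush: top 112 mm above the bench, z upright
- lid_press (a point): a bare place on the lid's top face to press on, 50 mm to the right (-y) of the fastener's axis and 30 nearer the front, 120 mm from the hinge; 10 mm higher at rest than flush. Fastener crosswise: a cross-bar below it stops the lid within 1 mm of its rest. Slot lined up (within 0.12 rad): the lid goes flush onto a hard stop against its spring, 6 N here, 7 N at the fastener; let go, it springs up
- amber_flask_mid (a point): stoppered amber volumetric flask, 68 mm wide, 174 mm tall, stands beside the light source; point on its axis 60 mm above its foot
- green_flask_mid (a point): stoppered green volumetric flask, 68 mm wide, 174 mm tall, at the right; point on its axis 60 mm above its foot
- reagent_bottle_mid (a point): amber bottle with blue cap, 60 mm wide, 130 mm tall, stands to the right of the space into which the tray slides; point on its axis 65 mm above its foot
- screw_dish_mid (a point): clear dish 86 mm wide, 14 mm tall, with two screws in it, to the left of the space into which the tray slides; its centre
- black_rack_mid (a point): black tube rack 55 x 190 mm, 95 mm tall with its tubes, at the right; point 33 mm above its foot
- screwdriver_grip (a point): red-handled screwdriver lying on the bench at the left, in front; point in its handle

How it is judged:
By the outcome, as a careful person would: the job done as asked, in the order asked, and still so for the second after the job is handed in, while the arm keeps its last pose, push and grip.
It also fails if it takes over 56 s, if anything falls off the work surface, if the arm or the gripper's body presses on something with over 40 N, if the wrist force passes 120 N, or if a joint passes its speed limit or range.

## Robot

A 7-joint arm with a two-finger parallel gripper is mounted at the origin on the work surface. World frame = base frame: x ahead of the robot, y to its left, z up, the work surface at z = 0. Lengths are in m, angles in rad, forces in N, time in s.
With the tool pointing down it reaches from about 0.4 to 0.875 m from the base axis. Payload 19.3 kg.
Tool frame: the origin (TCP) lies at the very end of the fingers, on their centre line; the grasp point (between the pads) lies bot.tcp_to_grasp behind it (bot.tcp_to_grasp is the distance from the TCP to the grasp point, in m); z points along the fingers, y is the direction in which the jaws open and shut (so a half turn about z gives the same grasp; the last joint's range is limited). The gripper opens to 85 mm and grips with 20 to 120 N. Pads are 22 mm wide; open, the fingers measure 114 mm over their backs; the gripper's body (76 mm by 85 mm) begins 54 mm behind the grasp point. The pads swing forward as they close: fully open they stand 13 mm farther back than shut.
Start: joints at [1.177, 0.521, -0.036, 1.599, 0.021, 1.021, -0.113], TCP at [0.199, -0.593, 0.207] pointing down, gripper open.
Joint ranges: [-2.91, 2.91], [-0.3, 2.13], [-1.5, 1.42], [0.17, 2.43], [-1.26, 4.41], [0.16, 1.93], [-2.52, 2.52]. Speed limits (rad/s): [1.89, 1.89, 2.39, 2.39, 3.01, 3.01, 3.01].

## Interface

Orientations are given as [roll, pitch, yaw] about the fixed x, y, z axes, in that order (R = Rz(yaw) Ry(pitch) Rx(roll)).
In Python, from workcell import bot gives the robot as it stands.
- The arm moves only by the tool servo_tool, never from a script. Its argument "targets" is a list of rows, each a list of 2 entries, a list of its own where there are three numbers: the shift along the tool's x, y, z in units of 0.05 m (1.0 is 0.05 m), then the turn about the tool's z in units of 5 degrees (1.0 is 5 degrees). A call has 1 to 12 rows; each row shifts and turns the commanded pose from where the row before left it, along the tool's axes as they then stand; what a row does not reach is not made up. A row lasts 1/8 s, in which the tool goes at most 62.5 mm and 10.7 degrees, less where a joint would pass 70% of its speed; a pose out of reach is approached as far as the arm can. A call with a number of a shift or a turn outside -1 to 1 is refused whole. A call with a gripper value outside its range is refused whole. "gripper" is the opening, from -1 (shut) to 1 (fully open), so that 0 is half open, set as the call begins (left out, the last holds). The fingers move at their own pace and stop on an object; "newtons" is the grip in N (left out, the last holds). Time passes only in rows, so rows that do not move let the fingers close. It gives the time, the measured TCP pose, the force and the opening at its end, in the units of the state.
- bot.observe(): the state, without advancing time (a new reading comes with each control period).
- bot.grab_frame(name): name is "side" or "top"; returns the picture (400x640x3 uint8, blue, green, red); there is no depth.
- bot.get_calibration(name): a dict with "fx", "fy", "cx", "cy" (pixels), "pose" (4x4, takes a point from camera to world coordinates). Camera axes: x right, y up, looking along -z (the intrinsics and any distortion apply to the point x, -y, -z); pixel columns grow to the right and rows downward; lengths in m; the calibration is good to about 2 mm. A picture is of the moment at which its call begins. get_calibration takes no time and is no camera call.
- bot.job_done(): hands the job in, once; it reports no verdict.
The state is a dict: "clock": time; "qpos": joint angles; "qd": joint speeds; "joint_efforts": joint torques, N m; "position": TCP position; "tool_rot": TCP orientation; "force": force on the tool from outside, world axes, zero at the start; "moment": the same for the moment, N m; "grip_width": finger opening in m.
Only numpy, scipy, OpenCV 4.12 (cv2) and the standard library are available. Lean on these libraries where they do the work, as an engineer would, in place of code of your own. Each camera call takes 0.05 s, during which the arm holds its last target.

## Working session

There is one attempt and no reset: what is moved stays moved. The work goes in short steps, Python scripts to look and compute and a tool call to move; the robot and the scene stay as the last step left them, time stands still between calls to the robot, and variables do not carry over. Pictures are saved under pics/ and viewed, and the job is handed in when it is done.

Besides the shell and the picture viewer there is one more tool, called after "Request:" by a JSON object that holds its "op" and its "data", one argument or row to a line. servo_tool: Moves the arm, as the interface text tells. Its arguments: {"type":"object","properties":{"targets":{"type":"array","items":{"type":"array"}},"gripper":{"type":"number"},"newtons":{"type":"number"}},"required":["targets"]}

```bash
ls; mkdir -p pics; python3 - <<'E'
from workcell import bot
import cv2
print(bot.observe(), bot.tcp_to_grasp)
for n in("side","top"):
    cv2.imwrite(f"pics/{n}0.png",bot.grab_frame(n)); print(n,bot.get_calibration(n))
E
```

```text
pics
{'clock': 0.0, 'qpos': array([ 1.17682035,  0.52201952, -0.0363033 ,  1.59996754,  0.02115906,
        1.02112012, -0.11278402]), 'qd': array([-0.00036762,  0.00141603,  0.00024467, -0.00074222, -0.0004034 ,
        0.00139647, -0.00161838]), 'joint_efforts': array([-2.46531717e-04, -9.27133799e+01,  1.97943136e+00, -3.69948220e+01,
        1.78167096e-02,  7.87864759e-03, -4.24669861e-05]), 'position': array([ 0.19869224, -0.5922032 ,  0.20683707]), 'tool_rot': array([-3.14046292e+00,  5.78593217e-05,  3.23738980e-01]), 'force': array([-0.0531666 ,  0.68974503, -0.33869449]), 'moment': array([ 0.04949143, -0.0110442 , -0.03918078]), 'grip_width': 0.08560109718609854} 0.0187
side {'fx': 430.6862916197485, 'fy': 430.6862916197485, 'cx': 316.8241841876584, 'cy': 201.54610553492202, 'pose': array([[-0.77484034,  0.49109574, -0.39805454,  0.01323397],
       [-0.63210387, -0.61005188,  0.47778804,  0.57582234],
       [-0.00819425,  0.62182126,  0.78311632,  1.17963999],
       [ 0.        ,  0.        ,  0.        ,  1.        ]])}
top {'fx': 427.05716897627127, 'fy': 427.05716897627127, 'cx': 328.5716010395641, 'cy': 193.52140503632717, 'pose': array([[ 0.01735965,  0.99069568, -0.13498409,  0.39498293],
       [-0.99981411,  0.01606725, -0.01065801, -0.07488546],
       [-0.00839002,  0.13514402,  0.99079044,  1.37255219],
       [ 0.        ,  0.        ,  0.        ,  1.        ]])}
```

View pics/side0.png

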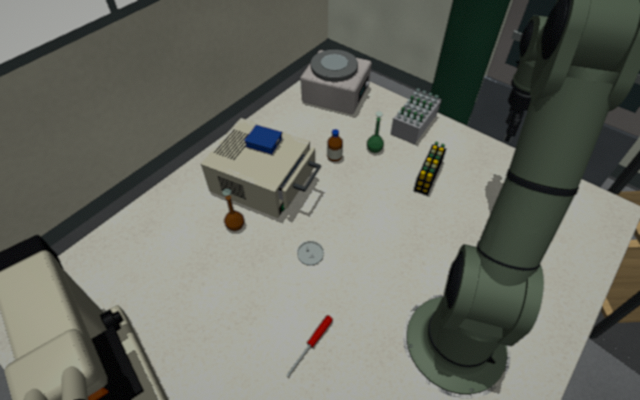

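View pics/top0.png

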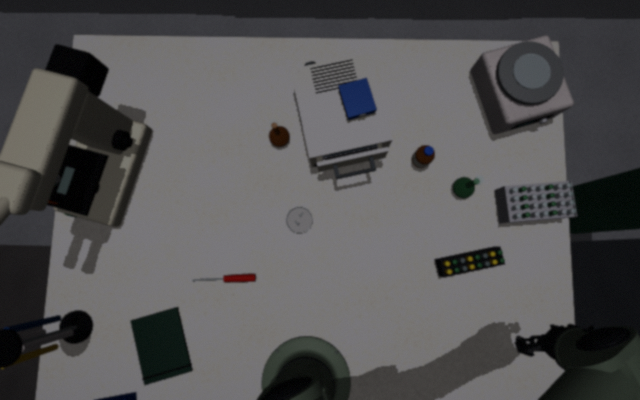

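```bash
cat > h.py <<'E'
import numpy as np,cv2
from workcell import bot
C={n:bot.get_calibration(n) for n in("side","top")}
def ray(n,u,v):
    c=C[n];d=np.array([(u-c["cx"])/c["fx"],-(v-c["cy"])/c["fy"],-1.]);P=c["pose"]
    return P[:3,3],P[:3,:3]@d
def plane(n,u,v,z):
    o,d=ray(n,u,v);return o+d*(z-o[2])/d[2]
def proj(n,p):
    c=C[n];P=c["pose"];q=P[:3,:3].T@(np.asarray(p)-P[:3,3])
    return np.array([c["cx"]+c["fx"]*q[0]/-q[2],c["cy"]+c["fy"]*-q[1]/-q[2]])
def tri(a,b):
    A=np.zeros((3,3));B=np.zeros(3)
    for o,d in(a,b):
        d=d/np.linalg.norm(d);M=np.eye(3)-np.outer(d,d);A+=M;B+=M@o
    return np.linalg.solve(A,B)
def crop(img,u0,v0,w,h,s,fn):
    cv2.imwrite(fn,cv2.resize(img[v0:v0+h,u0:u0+w],None,fx=s,fy=s,interpolation=cv2.INTER_CUBIC))
E
python3 - <<'E'
from h import *
crop(cv2.imread("pics/top0.png"),260,50,200,150,4,"pics/t1.png")
crop(cv2.imread("pics/side0.png"),190,100,200,150,4,"pics/s1.png")
E
```

```text
(no output)
```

View pics/t1.png

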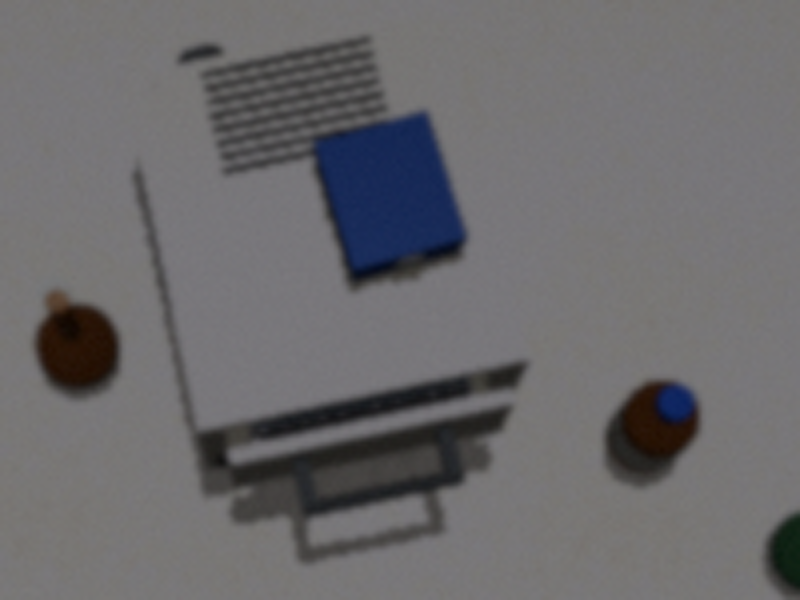

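View pics/s1.png

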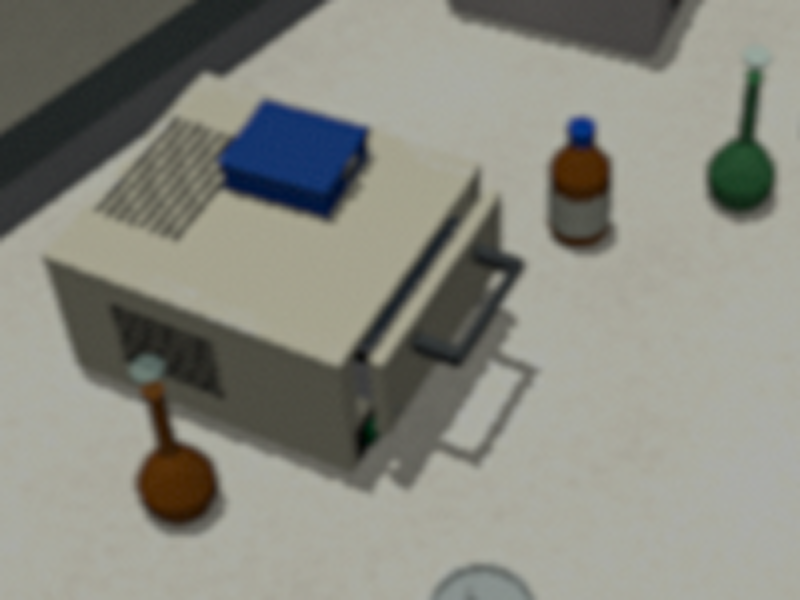

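```bash
python3 - <<'E'
from h import *
T=lambda x,y:(260+x/4,50+y/4); S=lambda x,y:(190+x/4,100+y/4)
a=plane("top",*T(199,432),.15);b=plane("top",*T(527,363),.15)
e=a-b;print("front corners",a,b,np.linalg.norm(e), "yaw",np.arctan2(-e[0],e[1]))
c=plane("top",*T(137,165),.15);d=a-c;print("side edge",c,np.linalg.norm(d),np.arctan2(-d[1],-d[0]))
a=plane("side",*S(345,362),.15);b=plane("side",*S(478,165),.15);e=a-b
print("side",a,b,np.linalg.norm(e),np.arctan2(-e[0],e[1]))
a=plane("top",*T(310,505),.12);b=plane("top",*T(460,474),.12);e=a-b;print("handle top",a,b,np.linalg.norm(e),np.arctan2(-e[0],e[1]),(a+b)/2)
a=plane("side",*S(458,352),.12);b=plane("side",*S(518,268),.12);e=a-b;print("handle side",a,b,np.linalg.norm(e),np.arctan2(-e[0],e[1]),(a+b)/2)
a=plane("top",*T(227,450),.146);b=plane("top",*T(510,393),.146);print("traytop",a,b)
for n,z,t,s in(("amber",.05,(78,345),(177,482)),("bottle",.12,(675,403),(581,130)),):
  print(n,plane("top",*T(*t),z),plane("side",*S(*s),z))
print("dish",plane("top",299,220,.01),plane("side",310,253,.01))
E
```

```text
front corners [ 0.66544605 -0.0048931   0.15      ] [ 0.72085131 -0.24444028  0.15      ] 0.24587108970198898 yaw 0.22729479663653623
side edge [0.86835337 0.04619967 0.15      ] 0.2092411313460387 0.24667537713500182
side [ 0.66300452 -0.00709482  0.15      ] [ 0.72338764 -0.24153995  0.15      ] 0.24209633849198442 0.2520789326807022
handle top [ 0.61793026 -0.08708065  0.12      ] [ 0.64315022 -0.19850972  0.12      ] 0.11424747196581786 0.22258185112884835 [ 0.63054024 -0.14279518  0.12      ]
handle side [ 0.61803138 -0.08896565  0.12      ] [ 0.6384088  -0.19099101  0.12      ] 0.10404044549301414 0.19713502408720066 [ 0.62822009 -0.13997833  0.12      ]
traytop [ 0.65319914 -0.02548335  0.146     ] [ 0.69910613 -0.23246708  0.146     ]
amber [0.75682077 0.09891976 0.05      ] [0.74639386 0.11532923 0.05      ]
bottle [ 0.69977134 -0.35919422  0.12      ] [ 0.70072853 -0.35806656  0.12      ]
dish [0.4937117  0.03276365 0.01      ] [0.49302923 0.03704681 0.01      ]
```

Request:
{"op": "servo_tool", "data": {
  "targets": [
    [[0, 0, -0.2], -1],
    [[0, 0, -0.2], -1],
    [[0, 0, -0.2], -1],
    [[0, 0, -0.2], -1],
    [[0, 0, -0.2], -1],
    [[0, 0, -0.2], -1],
    [[0, 0, -0.2], -1],
    [[0, 0, -0.2], -1],
    [[0, 0, 0], -1],
    [[0, 0, 0], -1],
    [[0, 0, 0], -1],
    [[0, 0, 0], -1]
  ],
  "gripper": -0.2
}}

```text
clock: 1.6
position: [0.1987, -0.5924, 0.287]
tool_rot: [-3.141, -0.001, 1.374]
force: [0.9, -1.4, -0.3]
grip_width: 0.0346
```

```bash
cat >> h.py <<'E'
def go(p,yaw=None):
    from scipy.spatial.transform import Rotation as R
    s=bot.observe();M=R.from_euler("xyz",s["tool_rot"]).as_matrix()
    print("clock",round(s["clock"],2),"pos",s["position"].round(4),"q",s["qpos"].round(2),"F",s["force"].round(1))
    print("shift units",(M.T@(np.asarray(p)-s["position"])/.05).round(3),"turn units",None if yaw is None else round(-np.degrees(yaw-s["tool_rot"][2])/5,2))
E
python3 - <<'E'
from h import *
go([.60,-.16,.287],1.795)
E
```

```text
clock 1.6 pos [ 0.1987 -0.5924  0.287 ] q [ 1.33  0.46 -0.27  1.49  0.13  1.21  0.85] F [ 0.9 -1.4 -0.3]
shift units [1.0051e+01 6.1780e+00 4.0000e-03] turn units -4.83
```

Request:
{"op": "servo_tool", "data": {
  "targets": [
    [[0.8, 0.5, 0], 0],
    [[0.8, 0.5, 0], 0],
    [[0.8, 0.5, 0], 0],
    [[0.8, 0.5, 0], 0],
    [[0.8, 0.5, 0], 0],
    [[0.8, 0.5, 0], 0],
    [[0.8, 0.5, 0], 0],
    [[0.8, 0.5, 0], 0],
    [[0.8, 0.5, 0], 0],
    [[0.8, 0.5, 0], 0],
    [[0.8, 0.5, 0], 0],
    [[0.8, 0.5, 0], 0]
  ]
}}

```text
clock: 3.1
position: [0.5889, -0.1805, 0.2871]
tool_rot: [-3.141, 0.0, 1.371]
force: [0.6, -1.3, 0.3]
grip_width: 0.0342
```

```bash
python3 - <<'E'
from h import *
go([.629,-.1415,.20],1.795)
for n in("side","top"):
    cv2.imwrite(f"pics/{n}2.png",bot.grab_frame(n))
crop(cv2.imread("pics/top2.png"),260,50,200,150,4,"pics/t2.png")
crop(cv2.imread("pics/side2.png"),190,100,200,150,4,"pics/s2.png")
E
```

```text
clock 3.1 pos [ 0.5889 -0.1805  0.2871] q [ 0.5   0.47 -0.45  1.51  0.21  1.21 -0.18] F [ 0.6 -1.3  0.3]
shift units [0.923 0.632 1.742] turn units -4.86
```

View pics/s2.png

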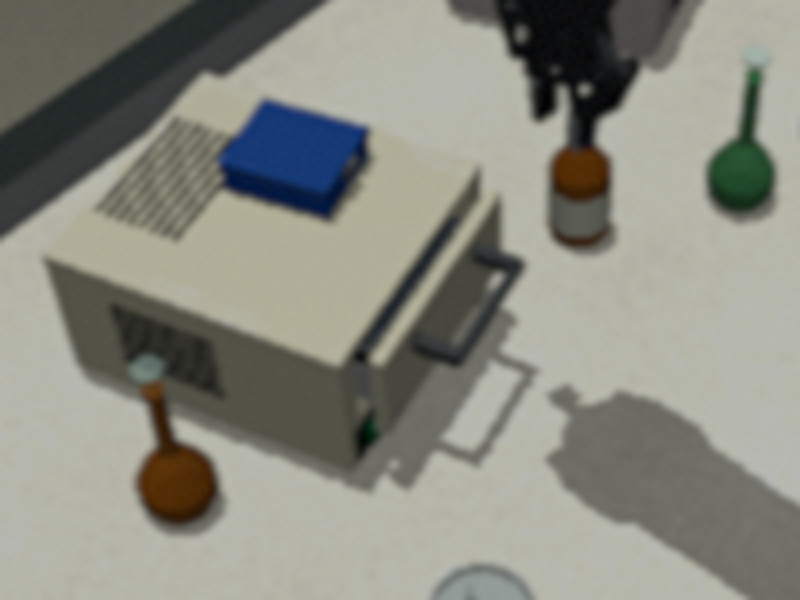

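View pics/t2.png

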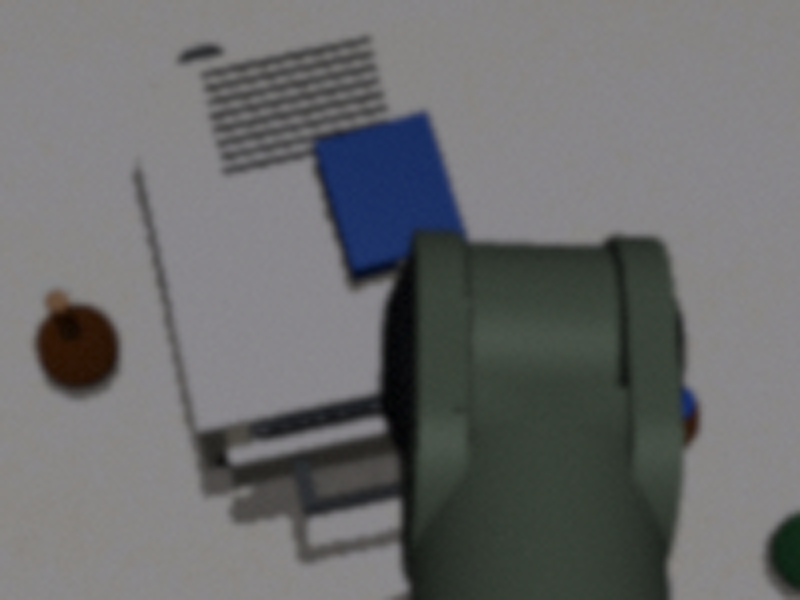

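Request:
{"op": "servo_tool", "data": {
  "targets": [
    [[0, 0, 0], -1],
    [[0, 0, 0], -1],
    [[0, 0, 0], -1],
    [[0, 0, 0], -1],
    [[0, 0, 0], -0.86],
    [[0, 0, 0], 0]
  ]
}}

```text
clock: 3.95
position: [0.5879, -0.1819, 0.2871]
tool_rot: [-3.141, -0.0, 1.794]
force: [-0.4, 0.3, -0.2]
grip_width: 0.0344
```

```bash
python3 - <<'E'
from h import *
go([.629,-.1415,.200],1.795)
go([.629,-.1415,.102],1.795)
E
```

```text
clock 3.95 pos [ 0.5879 -0.1819  0.2871] q [ 0.57  0.48 -0.54  1.51  0.25  1.23  0.21] F [-0.4  0.3 -0.2]
shift units [0.604 0.982 1.741] turn units -0.01
clock 3.95 pos [ 0.5879 -0.1819  0.2871] q [ 0.57  0.48 -0.54  1.51  0.25  1.23  0.21] F [-0.4  0.3 -0.2]
shift units [0.603 0.983 3.701] turn units -0.01
```

Request:
{"op": "servo_tool", "data": {
  "targets": [
    [[0.2, 0.34, 0.2], 0],
    [[0.2, 0.34, 0.4], 0],
    [[0.2, 0.3, 0.6], 0],
    [[0, 0, 0.6], 0],
    [[0, 0, 0.4], 0],
    [[0, 0, 0], 0]
  ]
}}

```text
clock: 4.7
position: [0.6287, -0.1409, 0.1757]
tool_rot: [-3.139, -0.001, 1.795]
force: [-0.5, 0.1, -0.2]
grip_width: 0.0342
```

```bash
python3 - <<'E'
from h import *
go([.629,-.1415,.102],1.795)
im=bot.grab_frame("side");crop(im,250,120,150,110,5,"pics/s3.png")
p=bot.observe()["position"];print(proj("side",p),proj("side",[.629,-.1415,.12]))
E
```

```text
clock 4.7 pos [ 0.6287 -0.1409  0.1757] q [ 0.46  0.63 -0.51  1.56  0.34  1.05  0.08] F [-0.5  0.1 -0.2]
shift units [-0.014  0.006  1.473] turn units 0.0
[311.82440026 164.97620302] [312.26255424 176.9086598 ]
```

View pics/s3.png

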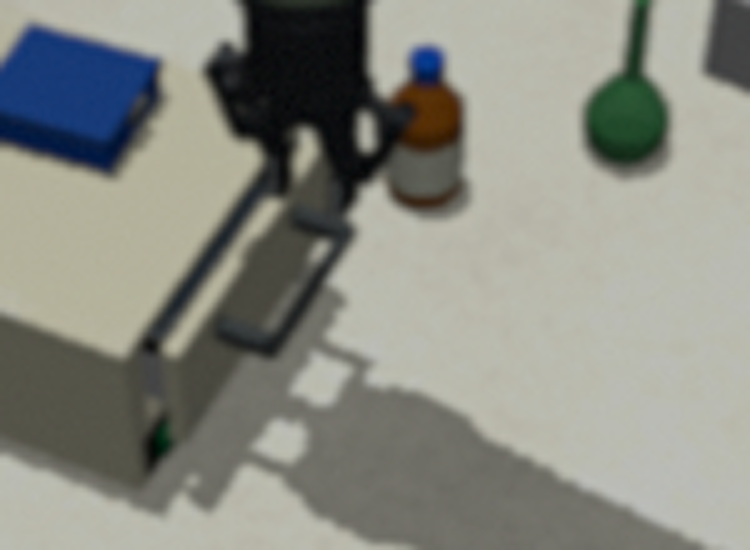

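Request:
{"op": "servo_tool", "data": {
  "targets": [
    [[0, 0, 0.3], 0],
    [[0, 0, 0.3], 0],
    [[0, 0, 0.3], 0],
    [[0, 0, 0.3], 0],
    [[0, 0, 0.25], 0],
    [[0, 0, 0], 0]
  ]
}}

```text
clock: 5.5
position: [0.6288, -0.1414, 0.1038]
tool_rot: [-3.14, -0.001, 1.795]
force: [-0.1, -0.2, -1.1]
grip_width: 0.0344
```

Request:
{"op": "servo_tool", "data": {
  "targets": [
    [[0, 0, 0], 0],
    [[0, 0, 0], 0],
    [[0, 0, 0], 0],
    [[0, 0, 0], 0],
    [[0, 0, 0], 0],
    [[0, 0, 0], 0]
  ],
  "gripper": -1,
  "newtons": 50
}}

```text
clock: 6.25
position: [0.6293, -0.1415, 0.1049]
tool_rot: [3.142, -0.0, 1.795]
force: [-0.2, -0.2, 0.4]
grip_width: 0.0002
```

```bash
python3 - <<'E'
from h import *
im=bot.grab_frame("side");crop(im,250,120,150,110,5,"pics/s4.png")
im=bot.grab_frame("top");crop(im,290,110,150,110,5,"pics/t4.png")
p=bot.observe()["position"];print(proj("side",p),proj("top",p))
E
```

```text
[312.27996245 179.91705326] [355.54308129 173.71810337]
```

View pics/s4.png

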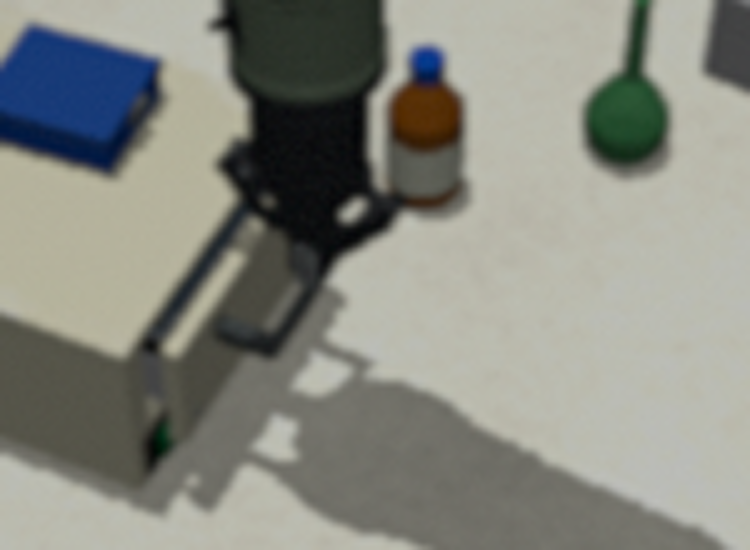

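View pics/t4.png

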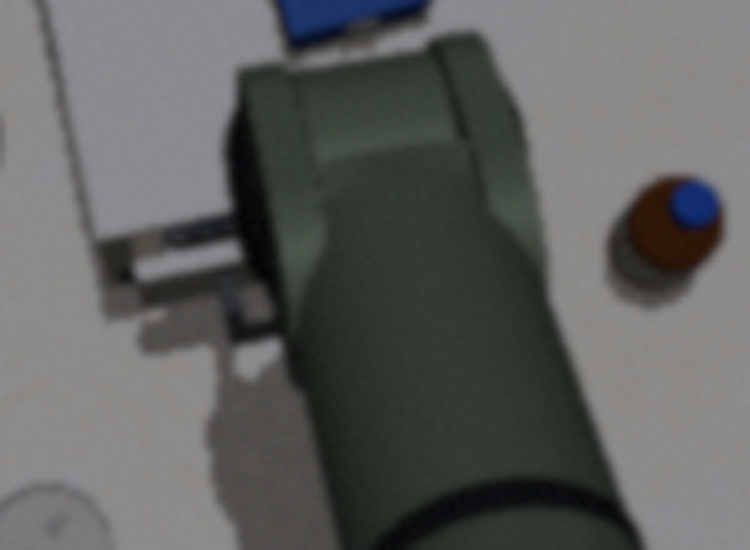

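```bash
python3 - <<'E'
from h import *
im=bot.grab_frame("side")
im=np.clip(255*(im/255.)**.5,0,255).astype(np.uint8)
crop(im,280,145,70,52,11,"pics/s5.png")
print([(proj("side",p)-[280,145])*11 for p in ([.6293,-.1415,.1049],[.6293,-.1415,.13])])
E
```

```text
[array([354.9470556 , 383.88715997]), array([353.55725178, 328.12414252])]
```

View pics/s5.png

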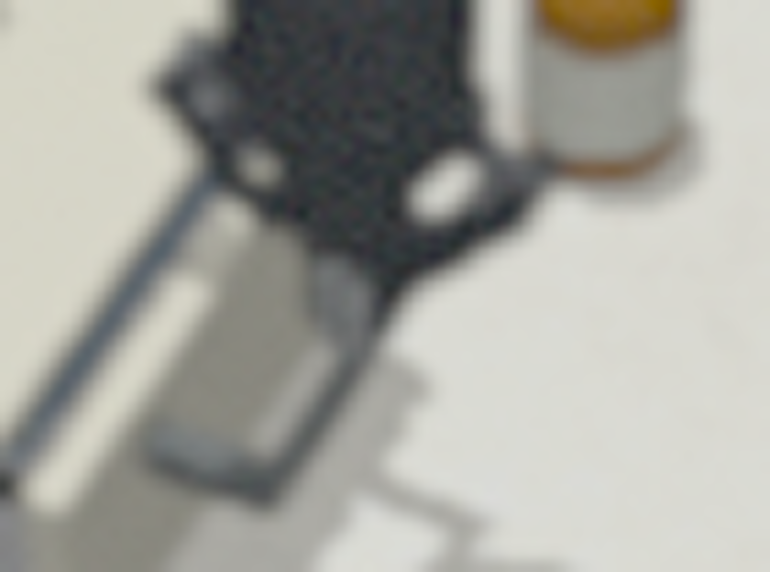

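Request:
{"op": "servo_tool", "data": {
  "targets": [
    [[0, -0.1, 0], 0],
    [[0, -0.1, 0], 0],
    [[0, -0.1, 0], 0],
    [[0, -0.1, 0], 0],
    [[0, 0, 0], 0]
  ]
}}

```text
clock: 7.02
position: [0.6094, -0.1462, 0.105]
tool_rot: [-3.142, 0.0, 1.795]
force: [-0.5, 0.3, -0.4]
grip_width: 0.0
```

```bash
python3 - <<'E'
from h import *
s=bot.observe();print(s["position"],s["force"],s["moment"])
im=bot.grab_frame("side")
im=np.clip(255*(im/255.)**.5,0,255).astype(np.uint8)
crop(im,280,145,70,52,11,"pics/s6.png")
im=bot.grab_frame("top")
im=np.clip(255*(im/255.)**.5,0,255).astype(np.uint8)
crop(im,290,110,150,110,5,"pics/t6.png")
E
```

```text
[ 0.60944899 -0.14616119  0.10499939] [-0.51164743  0.30025826 -0.44226183] [-0.00670435  0.03559381 -0.02283636]
```

View pics/s6.png

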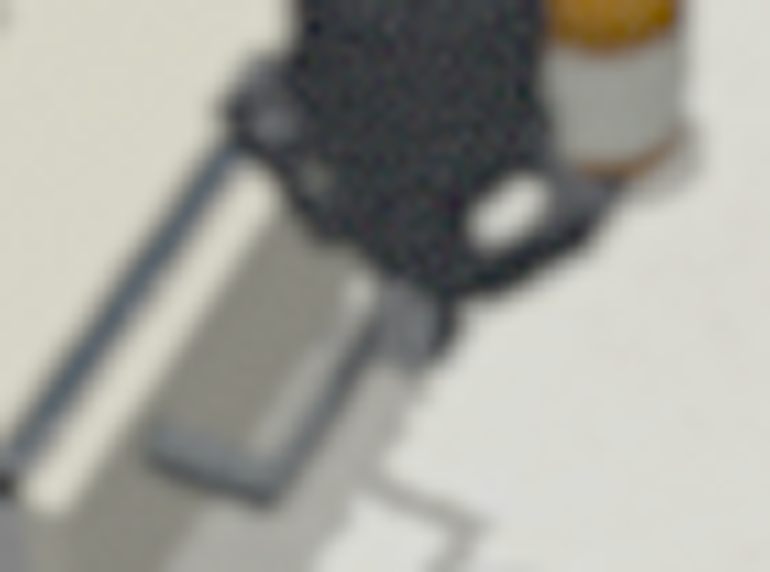

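View pics/t6.png

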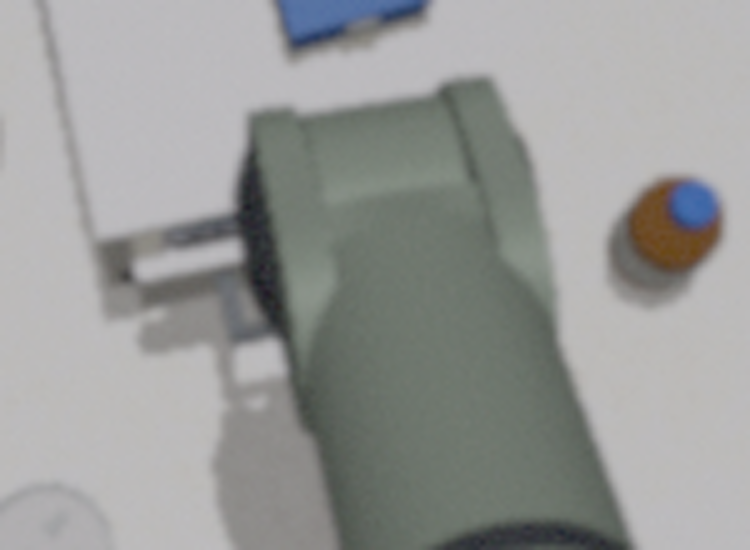

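```bash
python3 - <<'E'
from h import *
for z in(.095,.105,.115,.125,.135): print(z,(proj("side",[.6094,-.1462,z])-[280,145])*11)
for u,v in((400,360),(425,365),(445,345)): print(plane("side",280+u/11,145+v/11,.105))
E
```

```text
0.095 [416.14298593 427.45455698]
0.105 [415.93126303 405.69475276]
0.115 [415.71719831 383.69426703]
0.125 [415.50075268 361.44908437]
0.135 [415.2818862  338.95509955]
[ 0.62473604 -0.1574049   0.105     ]
[ 0.61755879 -0.16058039  0.105     ]
[ 0.61793134 -0.17068034  0.105     ]
```

Request:
{"op": "servo_tool", "data": {
  "targets": [
    [[0, 0, -0.3], 0],
    [[0, 0, -0.3], 0],
    [[0, 0.1, 0], 0],
    [[0, 0.1, 0], 0],
    [[0, 0.1, 0], 0],
    [[0, 0.1, 0], 0],
    [[0, 0, 0], 0]
  ],
  "gripper": -0.2
}}

```text
clock: 8.0
position: [0.6295, -0.1412, 0.1346]
tool_rot: [-3.141, -0.0, 1.795]
force: [0.7, -0.0, -0.1]
grip_width: 0.0342
```

Request:
{"op": "servo_tool", "data": {
  "targets": [
    [[0, 0, 0.2], 0],
    [[0, 0, 0.2], 0],
    [[0, 0, 0.2], 0],
    [[0, 0, 0.2], 0],
    [[0, 0, 0.15], 0],
    [[0, 0, 0], 0]
  ]
}}

```text
clock: 8.75
position: [0.629, -0.1414, 0.0868]
tool_rot: [-3.141, -0.0, 1.795]
force: [-0.0, -0.6, 0.4]
grip_width: 0.0338
```

```bash
python3 - <<'E'
from h import *
go([.629,-.1415,.085])
im=bot.grab_frame("side")
im=np.clip(255*(im/255.)**.5,0,255).astype(np.uint8)
crop(im,280,145,70,52,11,"pics/s7.png")
E
```

```text
clock 8.75 pos [ 0.629  -0.1414  0.0868] q [ 0.43  0.73 -0.47  1.62  0.4   0.89  0.03] F [-0.  -0.6  0.4]
shift units [-0.002  0.     0.035] turn units None
```

View pics/s7.png

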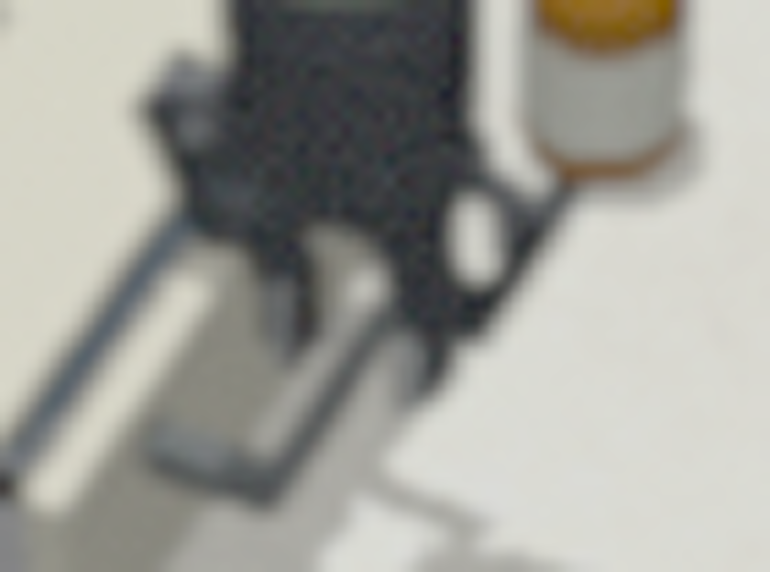

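Request:
{"op": "servo_tool", "data": {
  "targets": [
    [[0, 0, 0.1], 0],
    [[0, 0, 0.1], 0],
    [[0, 0, 0], 0]
  ]
}}

```text
clock: 9.18
position: [0.6299, -0.1415, 0.0781]
tool_rot: [3.14, 0.001, 1.795]
force: [-2.0, -0.5, 10.1]
grip_width: 0.034
```

Request:
{"op": "servo_tool", "data": {
  "targets": [
    [[0, 0, 0], 0],
    [[0, 0, 0], 0],
    [[0, 0, 0], 0],
    [[0, 0, 0], 0],
    [[0, 0, 0], 0]
  ],
  "gripper": -1,
  "newtons": 50
}}

```text
clock: 9.8
position: [0.6294, -0.1415, 0.0775]
tool_rot: [3.141, 0.0, 1.795]
force: [0.1, -0.5, 5.3]
grip_width: 0.0104
```

Request:
{"op": "servo_tool", "data": {
  "targets": [
    [[0, 0, -0.06], 0],
    [[0, -0.1, 0], 0],
    [[0, -0.2, 0], 0],
    [[0, -0.25, 0], 0],
    [[0, -0.25, 0], 0],
    [[0, -0.25, 0], 0],
    [[0, -0.25, 0], 0],
    [[0, 0, 0], 0]
  ]
}}

```text
clock: 10.8
position: [0.5621, -0.1575, 0.0777]
tool_rot: [-3.135, -0.001, 1.794]
force: [-3.6, -6.7, -27.3]
grip_width: 0.0106
```

Request:
{"op": "servo_tool", "data": {
  "targets": [
    [[0, 0, 0.05], 0],
    [[0, 0, 0], 0]
  ]
}}

```text
clock: 11.05
position: [0.5649, -0.1569, 0.0775]
tool_rot: [-3.139, 0.0, 1.794]
force: [-1.3, -4.0, 1.2]
grip_width: 0.0102
```

```bash
python3 - <<'E'
from h import *
go([.477,-.175,.077])
im=bot.grab_frame("side")
im=np.clip(255*(im/255.)**.5,0,255).astype(np.uint8)
crop(im,250,125,110,82,7,"pics/s8.png")
E
```

```text
clock 11.05 pos [ 0.5649 -0.1569  0.0775] q [ 0.5   0.67 -0.48  1.79  0.41  0.79  0.04] F [-1.3 -4.   1.2]
shift units [ 0.037 -1.794  0.014] turn units None
```

View pics/s8.png

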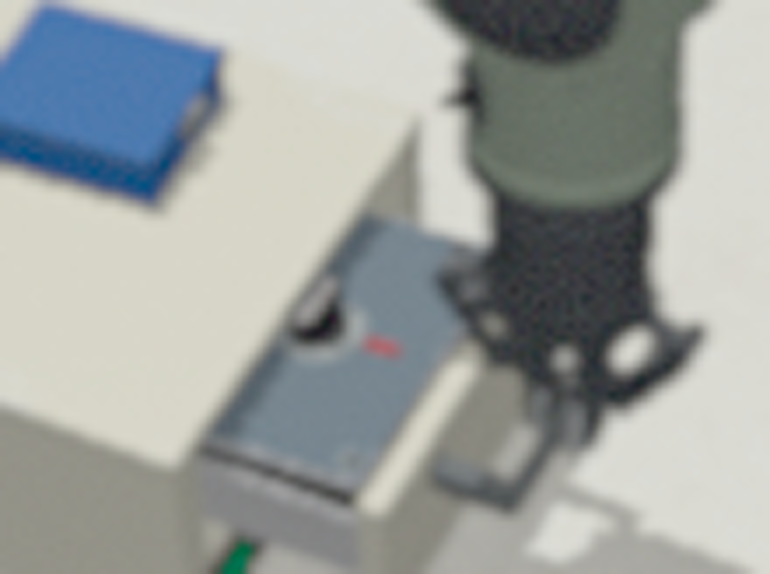

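Request:
{"op": "servo_tool", "data": {
  "targets": [
    [[0, -0.2, 0], 0],
    [[0, -0.25, 0], 0],
    [[0, -0.25, 0], 0],
    [[0, -0.25, 0], 0],
    [[0, -0.25, 0], 0],
    [[0, -0.2, 0], 0],
    [[0, -0.15, 0], 0],
    [[0, -0.1, 0], 0],
    [[0, 0, 0], 0]
  ]
}}

```text
clock: 12.22
position: [0.485, -0.176, 0.0775]
tool_rot: [-3.141, 0.001, 1.794]
force: [2.0, -11.4, -7.8]
grip_width: 0.01
```

Request:
{"op": "servo_tool", "data": {
  "targets": [
    [[-0.03, -0.08, 0], 0],
    [[0, -0.08, 0], 0],
    [[0, -0.08, 0], 0],
    [[0, 0, 0], 0]
  ]
}}

```text
clock: 12.72
position: [0.4805, -0.1771, 0.078]
tool_rot: [3.129, 0.0, 1.797]
force: [45.4, 1.5, -43.7]
grip_width: 0.0102
```

Request:
{"op": "servo_tool", "data": {
  "targets": [
    [[0, 0.08, 0], 0],
    [[0, 0.04, 0], 0],
    [[0, 0, 0], 0]
  ]
}}

```text
clock: 13.1
position: [0.4805, -0.1771, 0.0778]
tool_rot: [3.141, 0.0, 1.795]
force: [7.9, -1.3, -7.5]
grip_width: 0.01
```

Request:
{"op": "servo_tool", "data": {
  "targets": [
    [[0, 0, 0], 0],
    [[0, 0, 0], 0],
    [[0, 0, 0], 0],
    [[0, 0, -0.3], 0],
    [[0, 0, -0.7], 0],
    [[0, 0, -0.8], 0],
    [[0, 0, -0.8], 0],
    [[0, 0, 0], 0]
  ],
  "gripper": -0.2
}}

```text
clock: 14.1
position: [0.4816, -0.1773, 0.2115]
tool_rot: [3.137, 0.003, 1.795]
force: [0.0, 1.1, -0.1]
grip_width: 0.034
```

```bash
python3 - <<'E'
from h import *
go([.6,-.146,.2])
def g(im): return np.clip(255*(im/255.)**.5,0,255).astype(np.uint8)
im=bot.grab_frame("side");cv2.imwrite("pics/side9.png",im)
crop(g(im),250,125,130,97,6,"pics/s9.png")
im=bot.grab_frame("top");cv2.imwrite("pics/top9.png",im)
crop(g(im),290,120,130,97,6,"pics/t9.png")
E
```

```text
clock 14.1 pos [ 0.4816 -0.1773  0.2115] q [ 0.69  0.38 -0.58  1.87  0.26  0.96  0.22] F [ 0.   1.1 -0.1]
shift units [0.085 2.447 0.241] turn units None
```

View pics/s9.png

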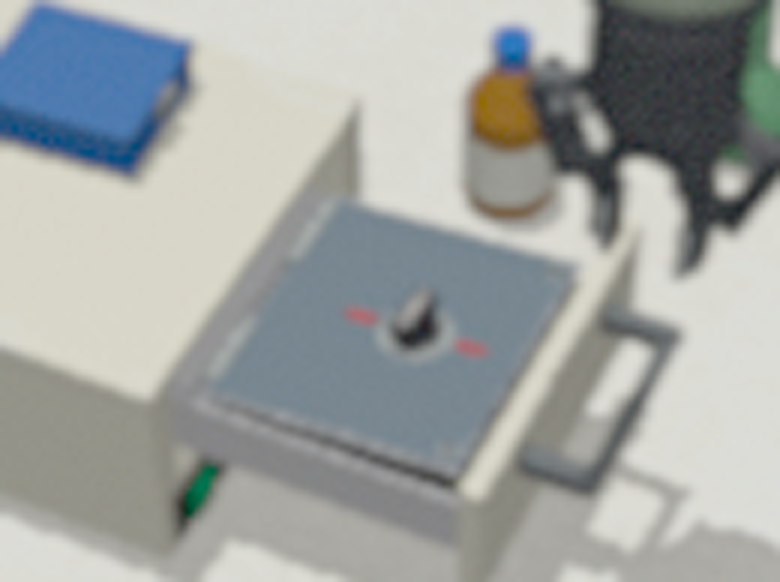

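View pics/t9.png

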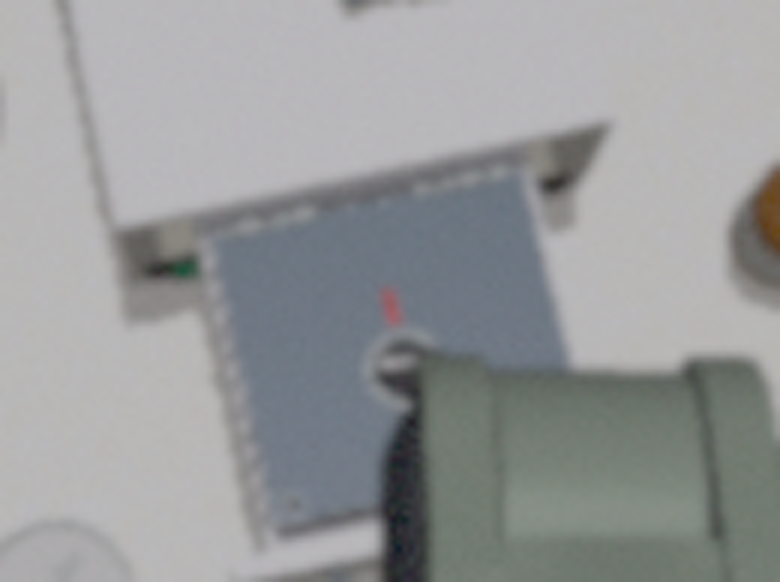

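Request:
{"op": "servo_tool", "data": {
  "targets": [
    [[-0.7, 0, -0.3], 0],
    [[-0.8, 0, -0.3], 0],
    [[-0.8, 0, 0], 0],
    [[-0.8, 0, 0], 0],
    [[-0.5, 0, 0], 0],
    [[0, 0, 0], 0]
  ]
}}

```text
clock: 14.95
position: [0.5194, -0.3538, 0.2363]
tool_rot: [-3.14, -0.002, 1.793]
force: [0.8, 0.5, -0.5]
grip_width: 0.034
```

```bash
python3 - <<'E'
from h import *
go([.6,-.146,.2])
def g(im): return np.clip(255*(im/255.)**.5,0,255).astype(np.uint8)
im=bot.grab_frame("side");cv2.imwrite("pics/side10.png",im)
crop(g(im),295,155,50,37,16,"pics/s10.png")
im2=bot.grab_frame("top");cv2.imwrite("pics/top10.png",im2)
crop(g(im2),330,160,50,37,16,"pics/t10.png")
for n,i in(("side",im),("top",im2)):
    b,gg,r=[i[...,k].astype(int) for k in range(3)]
    m=((r>1.35*gg)&(r>1.35*b)&(r>40)).astype(np.uint8)
    N,l,st,c=cv2.connectedComponentsWithStats(m)
    for k in range(1,N):
        p=plane(n,*c[k],.12)
        if st[k,4]>3 and .5<p[0]<.75 and -.25<p[1]<0: print(n,c[k],st[k,4],p)
print("pred", proj("side",[.6041,-.1482,.12]),proj("top",[.6041,-.1482,.12]))
E
```

```text
clock 14.95 pos [ 0.5194 -0.3538  0.2363] q [ 0.84  0.54 -0.52  1.54  0.28  1.14  0.49] F [ 0.8  0.5 -0.5]
shift units [3.697 2.49  0.728] turn units None
side [334.5 160. ] 6 [ 0.61906051 -0.24816772  0.12      ]
side [309.88888889 177.33333333] 9 [ 0.63389588 -0.1351682   0.12      ]
side [328.  182.5] 8 [ 0.5735475 -0.1548324  0.12     ]
top [354.91666667 171.08333333] 12 [ 0.63437779 -0.13874213  0.12      ]
top [360. 192.] 11 [ 0.57168177 -0.15434693  0.12      ]
pred [319.42288024 179.27647512] [358.01030406 181.15928359]
```

View pics/s10.png

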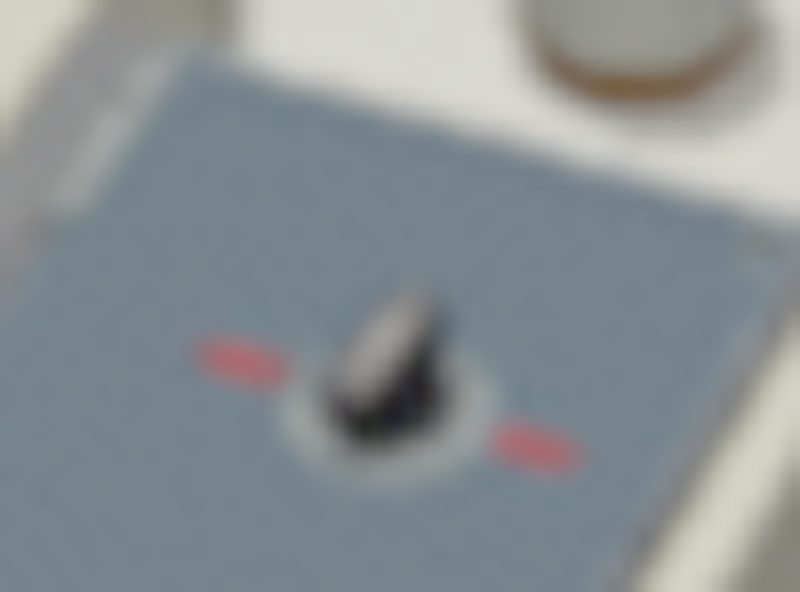

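View pics/t10.png

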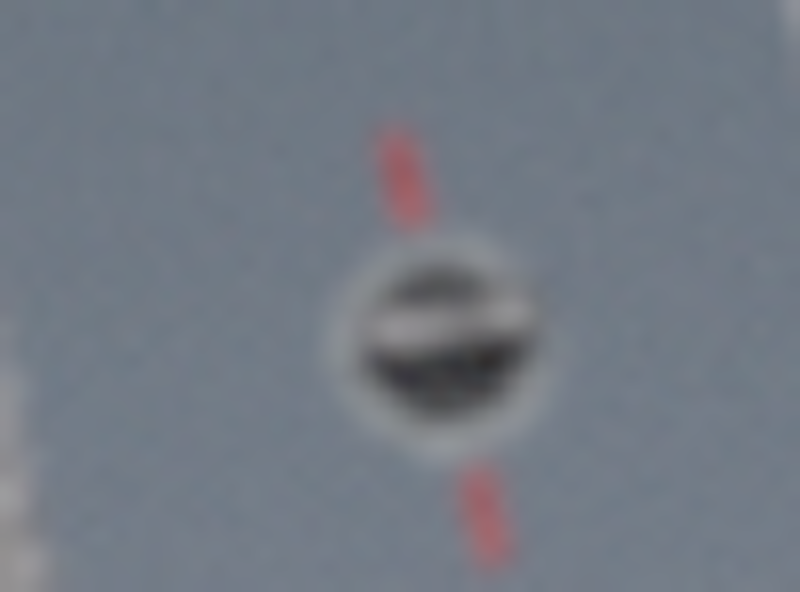

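```bash
python3 - <<'E'
from h import *
for n,o in(("side",(295,155)),("top",(330,160))):
    im=cv2.imread(f"pics/{n}10.png")
    L=((340,280,450,410) if n=="side" else (350,270,560,380))
    big=cv2.resize(im[o[1]:o[1]+37,o[0]:o[0]+50],None,fx=16,fy=16,interpolation=cv2.INTER_CUBIC)
    hsv=cv2.cvtColor(big,cv2.COLOR_BGR2GRAY)
    x0,y0,x1,y1=L;sub=hsv[y0:y1,x0:x1].astype(int);c=big[y0:y1,x0:x1].astype(int)
    # neutral (not blue-grey) bright
    m=((c[...,0]-c[...,2]<6)&(sub>np.percentile(sub,60))).astype(np.uint8)
    N,l,st,ce=cv2.connectedComponentsWithStats(m);k=1+np.argmax(st[1:,4])
    ys,xs=np.nonzero(l==k);P=np.array([plane(n,o[0]+(x+x0)/16-.47,o[1]+(y+y0)/16-.47,.139)[:2] for x,y in zip(xs[::5],ys[::5])])
    mu=P.mean(0);w,v=np.linalg.eigh(np.cov((P-mu).T));d=v[:,1]
    print(n,st[k],mu,np.degrees(np.arctan2(d[1],d[0]))%180,2*np.sqrt(3*w))
go([.604,-.147,.18],1.716)
E
```

```text
side [   0   15   81   89 3492] [ 0.60569104 -0.14446784] 98.39223830156892 [0.00773205 0.02413978]
top [   8   15  102   68 3075] [ 0.6047266  -0.13728856] 90.24854164660476 [0.00692679 0.01655474]
clock 15.05 pos [ 0.5198 -0.3517  0.237 ] q [ 0.84  0.54 -0.52  1.54  0.28  1.14  0.49] F [ 0.1  0.2 -0.4]
shift units [3.614 2.556 1.143] turn units 0.91
```

Request:
{"op": "servo_tool", "data": {
  "targets": [
    [[0, 0, 0], 0.91],
    [[0.6, 0.36, 0], 0],
    [[0.8, 0.48, 0], 0],
    [[0.8, 0.48, 0], 0],
    [[0.8, 0.48, 0], 0],
    [[0.6, 0.36, 0], 0],
    [[0.21, 0.1, 0.2], 0],
    [[0, 0, 0.4], 0],
    [[0, 0, 0.4], 0],
    [[0, 0, 0], 0]
  ],
  "gripper": -0.48
}}

```text
clock: 16.3
position: [0.603, -0.1478, 0.1864]
tool_rot: [-3.139, -0.001, 1.716]
force: [-0.0, -0.3, -0.2]
grip_width: 0.0219
```

```bash
python3 - <<'E'
from h import *
go([.604,-.147,.15],1.716)
def g(im): return np.clip(255*(im/255.)**.5,0,255).astype(np.uint8)
im=bot.grab_frame("side")
crop(g(im),290,140,66,50,12,"pics/s11.png")
print((proj("side",bot.observe()["position"])-[290,140])*12)
E
```

```text
clock 16.3 pos [ 0.603  -0.1478  0.1864] q [ 0.49  0.58 -0.52  1.61  0.32  1.04  0.02] F [-0.  -0.3 -0.2]
shift units [0.012 0.024 0.729] turn units -0.0
[352.42770806 302.51047245]
```

View pics/s11.png

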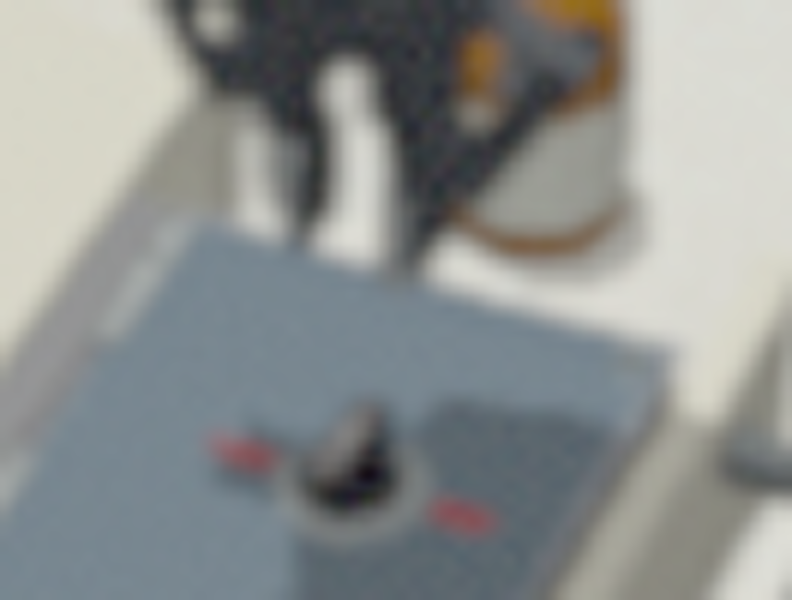

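Request:
{"op": "servo_tool", "data": {
  "targets": [
    [[0, 0.02, 0.3], 0],
    [[0, 0, 0.4], 0],
    [[0, 0, 0.4], 0],
    [[0, 0, 0.3], 0],
    [[0, 0, 0.1], 0],
    [[0, 0, 0], 0]
  ]
}}

```text
clock: 17.1
position: [0.6053, -0.1475, 0.1128]
tool_rot: [-3.141, -0.0, 1.716]
force: [-0.3, 0.4, -0.6]
grip_width: 0.0224
```

```bash
python3 - <<'E'
from h import *
go([.604,-.147,.11],1.716)
def g(im): return np.clip(255*(im/255.)**.5,0,255).astype(np.uint8)
im=bot.grab_frame("side")
crop(g(im),290,140,66,50,12,"pics/s12.png")
print((proj("side",bot.observe()["position"])-[290,140])*12)
E
```

```text
clock 17.1 pos [ 0.6053 -0.1475  0.1128] q [ 0.47  0.67 -0.49  1.67  0.38  0.9  -0.02] F [-0.3  0.4 -0.6]
shift units [ 0.014 -0.025  0.055] turn units -0.0
[347.73167828 486.48281279]
```

View pics/s12.png

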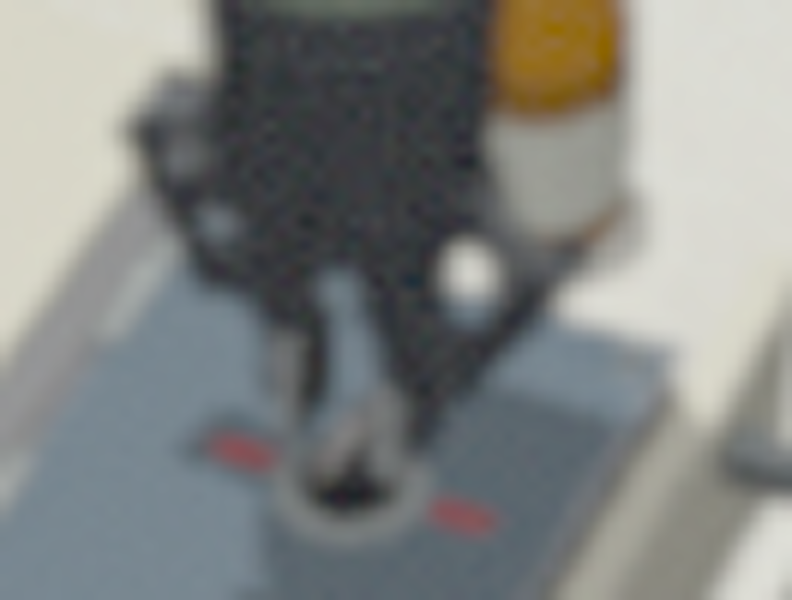

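Request:
{"op": "servo_tool", "data": {
  "targets": [
    [[0, -0.02, 0.06], 0],
    [[0, 0, 0.04], 0],
    [[0, 0, 0], 0]
  ]
}}

```text
clock: 17.52
position: [0.6042, -0.1478, 0.1079]
tool_rot: [-3.142, -0.0, 1.716]
force: [0.6, -0.4, -0.1]
grip_width: 0.0223
```

Request:
{"op": "servo_tool", "data": {
  "targets": [
    [[0, 0, 0.05], 0],
    [[0, 0, 0], 0]
  ]
}}

```text
clock: 17.77
position: [0.6042, -0.1478, 0.1052]
tool_rot: [-3.141, -0.0, 1.716]
force: [-0.4, 1.0, 0.3]
grip_width: 0.0221
```

Request:
{"op": "servo_tool", "data": {
  "targets": [
    [[0, 0, 0.05], 0],
    [[0, 0, 0], 0]
  ]
}}

```text
clock: 18.02
position: [0.6042, -0.1477, 0.1027]
tool_rot: [-3.141, -0.0, 1.716]
force: [0.3, 0.3, -0.7]
grip_width: 0.0221
```

Request:
{"op": "servo_tool", "data": {
  "targets": [
    [[0, 0, 0.05], 0],
    [[0, 0, 0], 0]
  ]
}}

```text
clock: 18.27
position: [0.6043, -0.1478, 0.1006]
tool_rot: [3.141, 0.0, 1.716]
force: [-1.3, -0.2, 6.5]
grip_width: 0.0226
```

Request:
{"op": "servo_tool", "data": {
  "targets": [
    [[0, 0, 0.05], 0],
    [[0, 0, 0], 0]
  ]
}}

```text
clock: 18.52
position: [0.6054, -0.1477, 0.0999]
tool_rot: [3.139, 0.001, 1.716]
force: [-5.6, 2.1, 28.1]
grip_width: 0.0221
```

Request:
{"op": "servo_tool", "data": {
  "targets": [
    [[0, 0, -0.12], 0],
    [[0, 0, 0], 0]
  ]
}}

```text
clock: 18.77
position: [0.6044, -0.1479, 0.1041]
tool_rot: [3.141, 0.0, 1.716]
force: [-0.1, 0.8, -0.9]
grip_width: 0.022
```

Request:
{"op": "servo_tool", "data": {
  "targets": [
    [[0, 0, 0], 0],
    [[0, 0, 0], 0],
    [[0, 0, 0], 0],
    [[0, 0, 0], 0]
  ],
  "gripper": -1,
  "newtons": 30
}}

```text
clock: 19.27
position: [0.6051, -0.1478, 0.1036]
tool_rot: [3.14, -0.0, 1.716]
force: [7.8, -0.7, -4.7]
grip_width: 0.0093
```

Request:
{"op": "servo_tool", "data": {
  "targets": [
    [[0, 0.01, 0], 0.7],
    [[0, 0, 0], 0.7],
    [[0, 0, 0], 0.7],
    [[0, 0, 0], 0.7],
    [[0, 0, 0], 0.7],
    [[0, 0, 0], 0.7],
    [[0, 0, 0], 0.7],
    [[0, 0, 0], 0.7],
    [[0, 0, 0], 0.7],
    [[0, 0, 0], 0.7],
    [[0, 0, 0], 0.7],
    [[0, 0, 0], 0]
  ]
}}

```text
clock: 20.78
position: [0.6036, -0.1473, 0.1033]
tool_rot: [-3.139, 0.001, 1.043]
force: [-5.6, 0.9, 4.1]
grip_width: 0.0089
```

Request:
{"op": "servo_tool", "data": {
  "targets": [
    [[0, 0, 0], 0.8],
    [[0, 0, 0], 0.8],
    [[0, 0, 0], 0.8],
    [[0, 0, 0], 0.8],
    [[0, 0, 0], 0.8],
    [[0, 0, 0], 0.8],
    [[0, 0, 0], 0.8],
    [[0, 0, 0], 0.8],
    [[0, 0, 0], 0.8],
    [[0, 0, 0], 0.8],
    [[0, 0, 0], 0.8],
    [[0, 0, 0], 0.5]
  ]
}}

```text
clock: 22.28
position: [0.6029, -0.1454, 0.1027]
tool_rot: [-3.138, 0.004, 0.232]
force: [-8.8, 10.2, 0.6]
grip_width: 0.0093
```

Request:
{"op": "servo_tool", "data": {
  "targets": [
    [[0, 0, 0], 0],
    [[0, 0, 0], 0]
  ]
}}

```text
clock: 22.52
position: [0.603, -0.1454, 0.1027]
tool_rot: [-3.138, 0.004, 0.234]
force: [-7.3, 10.5, 0.6]
grip_width: 0.0089
```

Request:
{"op": "servo_tool", "data": {
  "targets": [
    [[0, 0, 0], 0],
    [[0, 0, 0], 0],
    [[0, 0, 0], 0],
    [[0, 0, -0.2], 0],
    [[0, 0, -0.8], 0],
    [[0, 0, -0.8], 0],
    [[-0.2, 0.8, -0.4], 0],
    [[-0.4, 0.9, 0], 0],
    [[-0.4, 0.9, 0], 0],
    [[-0.4, 0.9, 0], 0],
    [[0, 0.3, 0], 0],
    [[0, 0, 0], 0]
  ],
  "gripper": -0.48
}}

```text
clock: 24.02
position: [0.5805, -0.3491, 0.2141]
tool_rot: [-3.142, -0.0, 0.231]
force: [0.6, 0.4, 0.1]
grip_width: 0.0222
```

```bash
python3 - <<'E'
from h import *
go([.5825,-.202,.18],.232)
def g(im): return np.clip(255*(im/255.)**.5,0,255).astype(np.uint8)
im=bot.grab_frame("side");cv2.imwrite("pics/side13.png",im)
crop(g(im),295,155,50,37,16,"pics/s13.png")
im2=bot.grab_frame("top");cv2.imwrite("pics/top13.png",im2)
crop(g(im2),330,160,50,37,16,"pics/t13.png")
E
```

```text
clock 24.02 pos [ 0.5805 -0.3491  0.2141] q [ 0.5   0.6  -0.08  1.44  0.05  1.1  -0.92] F [0.6 0.4 0.1]
shift units [ 0.713 -2.854  0.683] turn units -0.01
```

View pics/s13.png

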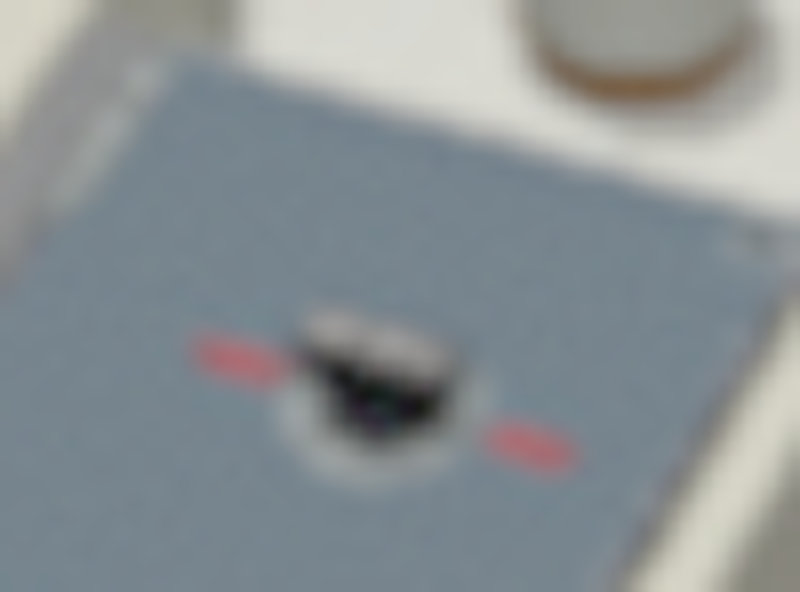

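View pics/t13.png

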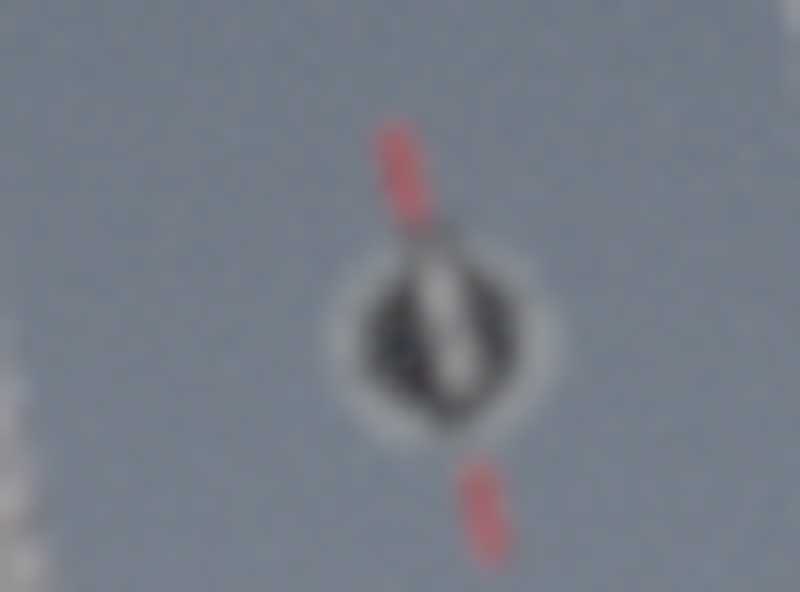

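```bash
python3 - <<'E'
from h import *
go([.586,-.2026,.15],.232)
for n in("side","top"):
  for k in (10,13):
    i=cv2.imread(f"pics/{n}{k}.png");b,gg,r=[i[...,j].astype(float) for j in range(3)]
    w=np.clip(r-1.15*np.maximum(gg,b),0,None)
    cs=((309,177),(328,182)) if n=="side" else ((355,171),(360,192))
    for u,v in cs:
        s=w[v-4:v+5,u-5:u+6];Y,X=np.mgrid[v-4:v+5,u-5:u+6];c=((X*s).sum()/s.sum(),(Y*s).sum()/s.sum())
        print(n,k,np.round(c,2),plane(n,*c,.12)[:2].round(4))
E
```

```text
clock 24.12 pos [ 0.581  -0.3471  0.2141] q [ 0.5   0.6  -0.08  1.44  0.05  1.1  -0.92] F [ 0.6  0.4 -0. ]
shift units [ 0.766 -2.787  1.284] turn units 0.02
side 10 [309.81 177.22] [ 0.6344 -0.1354]
side 10 [327.87 182.54] [ 0.5738 -0.1544]
side 13 [309.64 177.12] [ 0.6351 -0.1354]
side 13 [327.68 182.46] [ 0.5745 -0.1543]
top 10 [354.82 170.9 ] [ 0.6349 -0.1384]
top 10 [359.83 191.75] [ 0.5724 -0.1538]
top 13 [354.72 170.41] [ 0.6364 -0.1381]
top 13 [359.78 191.48] [ 0.5732 -0.1537]
```

Request:
{"op": "servo_tool", "data": {
  "targets": [
    [[0.3, -0.8, 0], 0],
    [[0.3, -0.8, 0], 0],
    [[0.2, -0.8, 0], 0],
    [[0, -0.4, 0], 0],
    [[0, 0, 0], 0]
  ],
  "gripper": -1
}}

```text
clock: 24.75
position: [0.5871, -0.2013, 0.2144]
tool_rot: [-3.142, -0.0, 0.235]
force: [0.2, -1.3, -0.8]
grip_width: -0.0001
```

```bash
python3 - <<'E'
from h import *
go([.586,-.2026,.116],.232)
E
```

```text
clock 24.75 pos [ 0.5871 -0.2013  0.2144] q [ 0.3   0.51 -0.1   1.6   0.06  1.03 -1.15] F [ 0.2 -1.3 -0.8]
shift units [-0.028  0.02   1.968] turn units 0.03
```

Request:
{"op": "servo_tool", "data": {
  "targets": [
    [[0, 0, 0.4], 0],
    [[0, 0, 0.5], 0],
    [[0, 0, 0.5], 0],
    [[0, 0, 0.4], 0],
    [[-0.2, 0, 0.1], 0],
    [[-0.3, 0, 0], 0],
    [[0, 0, 0], 0]
  ]
}}

```text
clock: 25.62
position: [0.5617, -0.2102, 0.12]
tool_rot: [3.141, -0.0, 0.231]
force: [-0.4, 0.4, 0.6]
grip_width: 0.0001
```

```bash
python3 - <<'E'
from h import *
go([.586-.0331,-.2026-.0079,.116],.232)
def g(im): return np.clip(255*(im/255.)**.5,0,255).astype(np.uint8)
im=bot.grab_frame("side");crop(g(im),280,130,90,67,8,"pics/s14.png")
E
```

```text
clock 25.62 pos [ 0.5617 -0.2102  0.12  ] q [ 0.33  0.58 -0.1   1.74  0.07  0.82 -1.15] F [-0.4  0.4  0.6]
shift units [-0.174 -0.035  0.08 ] turn units -0.02
```

View pics/s14.png

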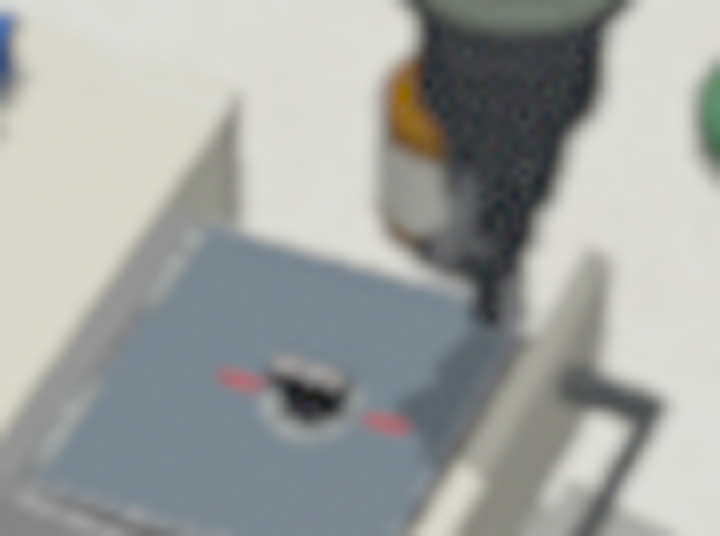

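Request:
{"op": "servo_tool", "data": {
  "targets": [
    [[0, 0, 0.1], 0],
    [[-0.1, 0, 0], 0],
    [[-0.1, 0, 0], 0],
    [[0, 0, 0], 0]
  ]
}}

```text
clock: 26.18
position: [0.5534, -0.2111, 0.1141]
tool_rot: [3.141, -0.001, 0.232]
force: [4.6, 1.3, -3.0]
grip_width: -0.0001
```

Request:
{"op": "servo_tool", "data": {
  "targets": [
    [[-0.08, 0, 0], 0],
    [[0, 0, 0], 0]
  ]
}}

```text
clock: 26.42
position: [0.5532, -0.211, 0.1146]
tool_rot: [3.14, -0.008, 0.234]
force: [23.9, 3.8, -14.2]
grip_width: -0.0002
```

Request:
{"op": "servo_tool", "data": {
  "targets": [
    [[-0.06, 0, 0], 0],
    [[0, 0, 0], 0]
  ]
}}

```text
clock: 26.68
position: [0.5531, -0.211, 0.1149]
tool_rot: [3.139, -0.013, 0.235]
force: [41.6, 4.9, -25.0]
grip_width: -0.0001
```

Request:
{"op": "servo_tool", "data": {
  "targets": [
    [[0.2, 0, 0], 0],
    [[0.3, 0, 0], 0],
    [[0.28, 0, 0], 0],
    [[0, 0, 0], 0]
  ]
}}

```text
clock: 27.18
position: [0.5849, -0.2033, 0.1136]
tool_rot: [-3.141, 0.0, 0.233]
force: [0.1, -0.3, -0.4]
grip_width: 0.0001
```

```bash
python3 - <<'E'
from h import *
go([.586,-.2026,.091],.232)
E
```

```text
clock 27.18 pos [ 0.5849 -0.2033  0.1136] q [ 0.3   0.62 -0.1   1.69  0.07  0.83 -1.16] F [ 0.1 -0.3 -0.4]
shift units [ 0.025 -0.009  0.452] turn units 0.01
```

Request:
{"op": "servo_tool", "data": {
  "targets": [
    [[0, 0, 0.1], 0],
    [[0, 0, 0.1], 0],
    [[0, 0, 0], 0]
  ]
}}

```text
clock: 27.55
position: [0.5836, -0.204, 0.1034]
tool_rot: [-3.141, 0.001, 0.232]
force: [-0.2, 0.6, 0.8]
grip_width: -0.0001
```

Request:
{"op": "servo_tool", "data": {
  "targets": [
    [[0, 0, 0.1], 0],
    [[0, 0, 0], 0]
  ]
}}

```text
clock: 27.8
position: [0.584, -0.204, 0.0986]
tool_rot: [-3.141, 0.0, 0.232]
force: [0.4, 0.4, 0.7]
grip_width: -0.0002
```

Request:
{"op": "servo_tool", "data": {
  "targets": [
    [[0, 0, 0.1], 0],
    [[0, 0, 0], 0]
  ]
}}

```text
clock: 28.05
position: [0.5841, -0.204, 0.0937]
tool_rot: [3.142, 0.0, 0.232]
force: [-0.7, -1.0, 2.5]
grip_width: -0.0003
```

Request:
{"op": "servo_tool", "data": {
  "targets": [
    [[0, 0, 0.08], 0],
    [[0, 0, 0], 0]
  ]
}}

```text
clock: 28.3
position: [0.5841, -0.2041, 0.0898]
tool_rot: [3.142, 0.0, 0.232]
force: [-0.5, -0.9, 5.0]
grip_width: 0.0001
```

Request:
{"op": "servo_tool", "data": {
  "targets": [
    [[0, 0, 0.06], 0],
    [[0, 0, 0], 0]
  ]
}}

```text
clock: 28.55
position: [0.585, -0.204, 0.0881]
tool_rot: [3.141, -0.002, 0.232]
force: [-3.3, 1.3, 18.4]
grip_width: 0.0002
```

Request:
{"op": "servo_tool", "data": {
  "targets": [
    [[0, 0, 0.06], 0],
    [[0, 0, 0], 0]
  ]
}}

```text
clock: 28.8
position: [0.5875, -0.2035, 0.0878]
tool_rot: [3.139, -0.007, 0.233]
force: [-5.5, 5.9, 51.9]
grip_width: 0.0001
```

Request:
{"op": "servo_tool", "data": {
  "targets": [
    [[-0.04, 0, -0.04], 0],
    [[0, 0, 0], 0]
  ]
}}

```text
clock: 29.05
position: [0.5846, -0.2041, 0.088]
tool_rot: [3.14, -0.005, 0.233]
force: [1.9, 2.5, 24.4]
grip_width: 0.0001
```

```bash
python3 - <<'E'
from h import *
go([.586,-.2026,.091],.232)
def g(im): return np.clip(255*(im/255.)**.5,0,255).astype(np.uint8)
for n,o in (("side",(280,130)),("top",(310,120))):
    im=bot.grab_frame(n);cv2.imwrite(f"pics/{n}15.png",im);crop(g(im),*o,90,67,8,f"pics/{n}15c.png")
cv2.imwrite("pics/side15full.png",g(cv2.imread("pics/side15.png")))
E
```

```text
clock 29.05 pos [ 0.5846 -0.2041  0.088 ] q [ 0.3   0.65 -0.09  1.71  0.08  0.77 -1.17] F [ 1.9  2.5 24.4]
shift units [ 0.035 -0.022 -0.059] turn units 0.01
```

View pics/side15c.png

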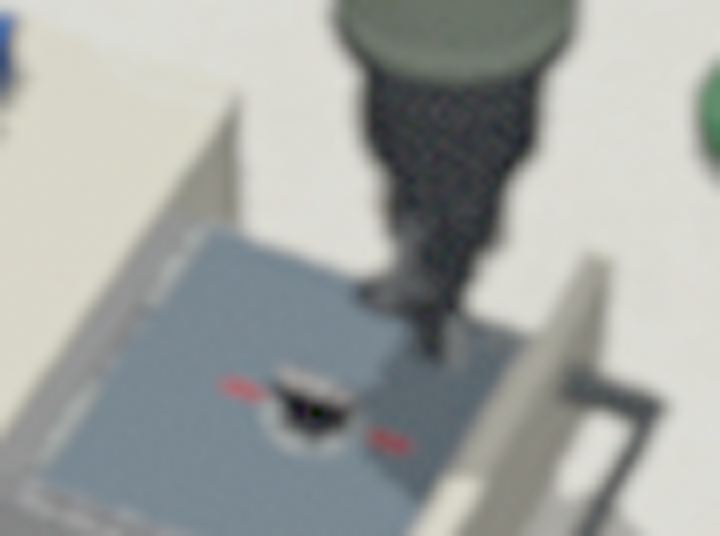

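View pics/side15full.png

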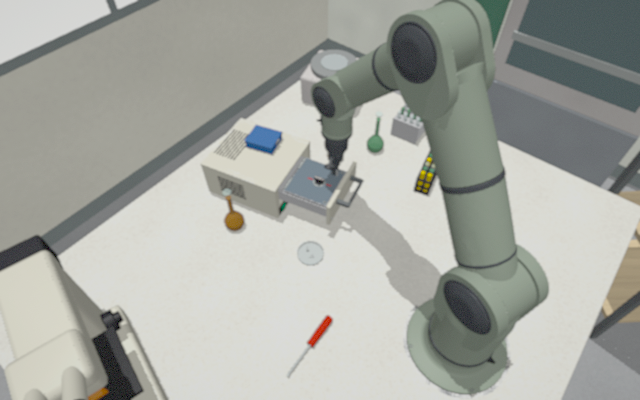

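View pics/top15c.png

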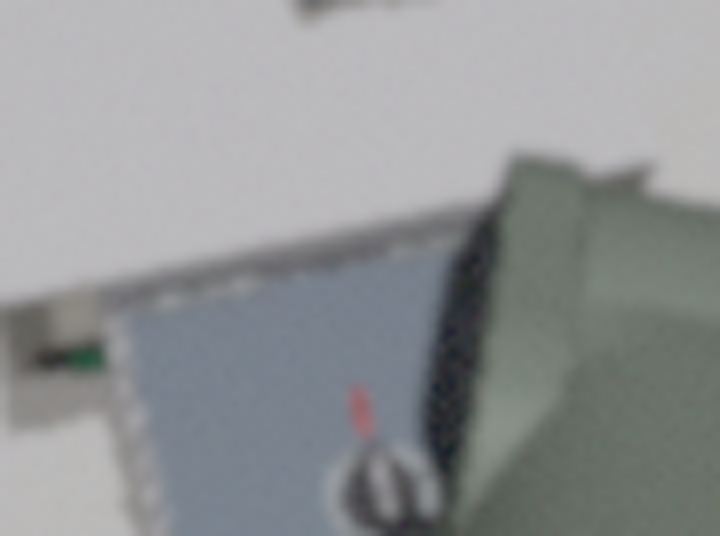

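Request:
{"op": "servo_tool", "data": {
  "targets": [
    [[0, 0, 0], 0],
    [[0, 0, 0], 0],
    [[0, 0, 0], 0],
    [[0, 0, 0], 0],
    [[0, 0, 0], 0]
  ]
}}

```text
clock: 29.78
position: [0.5846, -0.204, 0.0881]
tool_rot: [3.14, -0.005, 0.233]
force: [0.9, 2.7, 25.9]
grip_width: 0.0002
```

```bash
python3 - <<'E'
from h import *
s=bot.observe();print(s["clock"],s["position"],s["force"])
for k in (13,15):
    i=cv2.imread(f"pics/side{k}.png");b,gg,r=[i[...,j].astype(float) for j in range(3)]
    w=np.clip(r-1.15*np.maximum(gg,b),0,None)
    for (u,v),z in zip(((309,177+(k==15)),(328,182+2*(k==15))),((.118,.123) if k==13 else (.112,.112))):
        q=w[v-4:v+5,u-5:u+6];Y,X=np.mgrid[v-4:v+5,u-5:u+6];c=((X*q).sum()/q.sum(),(Y*q).sum()/q.sum());print(k,np.round(c,2),plane("side",*c,z)[:2].round(4))
print(bot.job_done())
E
```

```text
29.775 [ 0.58463231 -0.20404182  0.08806935] [ 0.911867    2.65284897 25.85239669]
13 [309.64 177.12] [ 0.6363 -0.1367]
13 [327.68 182.46] [ 0.5729 -0.1522]
15 [309.84 178.16] [ 0.6364 -0.1376]
15 [328.14 184.75] [ 0.5714 -0.153 ]
the job is handed in; nothing more can be done
None
```

The job is handed in at 29.8 s: the tray is out at its stop, the fastener is lined up, and the closed fingers are holding the lid down.

- **Tray:** I pulled it out by the bar handle until it met its stop. Turning the fastener pushed it about 1 mm back in. I pushed it out again from inside the tray front, and at about 42 N it would not move further.
- **Fastener:** I turned it about 85° clockwise. Both views showed the white slot in line with the red marks, to within what the images resolve.
- **Lid:** I pressed it with closed fingers at the bare place. The force rose by about 5 N over roughly 7 mm, then shot up with almost no further movement, which is the hard stop. In the side view the marks dropped by about the amount expected for a flush lid. At hand-in it was held with about 26 N and stayed steady for 0.6 s.
- **Other items:** the flasks, bottle, dish, rack and screwdriver show no movement in the last pictures.

**What went wrong or disagreed:**
- My first grasp of the handle closed on nothing, because the fingertips sit 20–25 mm higher than the reported TCP. I used lower heights after that.
- I felt the lid begin to move 7 to 9 mm above its stop, against the stated 10 mm.
- While pulling the tray, the wrist force reached about 63 N for a moment. While seating the lid it reached about 52 N through the fingers. Before the pull I also felt about 10 N of upward force on the gripper; I think its body touched the top edge of the tray front.

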